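Press the sample jar home and hold the inspection mirror on it

TASK

Swing the press arm over onto the lid of the jar in the nest so that its pad presses on the lid, then swing it all the way back open. Then turn the sprung mirror by its peg until the bench camera looks, by way of the mirror, straight at the middle of that jar (the pointer under the mirror, which shows the reflected line of sight, then points at the jar), and finish still gripping the peg and holding the mirror steady there: it springs back if let go. Leave the jar seated in its nest and the other things on the bench where they are.

Things in the scene. Friction and masses are not known exactly. Their poses are not given: they have to be found in the camera images.
- jar_mid (a point): centre (half-way up) of the clear sample jar with white lid and paper band that stands in the nest: 60 mm diameter, 85 mm tall, 0.22 kg, loose; its paper band is the marker the camera must see. It looks the same all round. An identical spare jar stands free on the bench.
- seat (a point): point on the nest's floor, 10 mm above the bench, at the centre of the round socket (66 mm inside, 76 mm outside, rim 30 mm above the bench) that holds the jar. Axes: z up, x from the press hinge across the socket (the way the arm points when down). The aluminium base is 175 x 90 mm, from x = -122 to +53 mm.
- press_hinge (a point): middle of the press arm's hinge pin, 123 mm above the bench, 85 mm behind the seat (-x); same axes as seat; the pin lies along y. Two steel cheeks hold it, their tops 135 mm above the bench.
- press (a joint): angle of the press arm about its hinge, rad: 0 = down level with its rubber pad on the jar's lid, grows as the arm rises, 1.57 = upright, 1.95 = the stop, thrown back open. Starts thrown back, leaning on the stop. Only its weight (0.30 kg) works on it: past upright it falls over to that side. The 16 mm wide arm runs 140 mm from hinge to handle.
- press_grip (a point): grip point on the press arm's handle, a round dark steel bar 12 mm thick at the arm's end, parallel to the hinge pin, sticking out 82 mm to the -y side of the arm. In hinge axes it lies at (140 cos q, -55, 140 sin q) mm, q = joint press. The bar can be pinched from above across its thickness and turns between the fingers as the arm swings.
- mirror (a joint): angle of the mirror about its upright axis, rad, counter-clockwise from above. 0 = at its stop, facing straight back into the camera; limit 1.4. A spring (0.15 N m/rad, about 1 to 3 N at the peg) always drives it back to 0.
- mirror_peg (a point): grip point on the mirror's upright round black peg, 14 mm diameter, from 46 to 116 mm above the bench, this point at 96 mm. The peg stands 85 mm behind the mirror's axis on a lever (top 54 mm above the bench) at right angles to the mirror; at joint mirror q it lies 85 mm from the axis, in the direction opposite the camera lens turned q counter-clockwise from above.
- sight_line (a point): point on the mirror's axis, 75 mm above the bench, in the plane of the glass (70 mm wide, top at 105 mm). Its x axis is the camera's line of sight after the mirror (z up): at joint mirror q it points 2q counter-clockwise of the direction from mirror to lens, and must pass through the jar's middle. A flat dark pointer, 90 x 6 mm, 23 mm above the bench, geared 2:1, shows this direction.
- camera_lens (a point): centre of the camera's lens front, 122 mm from the mirror's axis, 75 mm above the bench, on the same grey base (240 x 80 mm, 10 mm thick) as the mirror; white 55 x 46 x 46 mm camera, black lens looking at the mirror. Its x axis points away from the mirror.
- spare_jar_mid (a point): bystander: middle of the spare jar, the same as the one in the nest (60 mm diameter, 85 mm tall) but standing on the bench.
- dish: bystander: closed clear culture dish, 92 mm diameter, 16 mm tall, flat on the bench; origin at its underside.
- pen: bystander: grey and black marker pen, 135 mm long, 12 mm thick, lying on the bench along its x; origin under its middle.
- beaker: bystander: clear beaker, 90 mm wide, 110 mm tall; origin at its underside.
- pipette: bystander: white pipette, 255 mm long, 26 mm thick, lying along its x; origin under its middle.
Things that resemble listed ones, but are neither listed nor needed, are in the scene too. Leave any purple or red look-alike of the part that bears seat alone.

How it is judged:
By the outcome, as a careful person would: the job done as asked, in the order asked, and still so for the second after the job is handed in, while the arm keeps its last pose, push and grip.
It also fails if it takes over 54 s, if anything falls off the work surface, if the arm or the gripper's body presses on something with over 40 N, if the wrist force passes 120 N, or if a joint passes its speed limit or range.

ROBOT

A 6-joint arm with a two-finger parallel gripper is mounted at the origin on the work surface. World frame = base frame: x ahead of the robot, y to its left, z up, the work surface at z = 0. Lengths are in m, angles in rad, forces in N, time in s.
With the tool pointing down it reaches from about 0.275 to 0.75 m from the base axis. Payload 10.2 kg.
Tool frame: the origin (TCP) lies at the centre of the arm's flange, where the gripper is bolted on; the fingertips stand 166 mm ahead of it and the grasp point (between the pads) lies 147 mm ahead of it (env.nose_length is the distance from the TCP to the fingertips, in m); z points along the fingers, y is the line along which they close (so a half turn about z gives the same grasp; the last joint's range is limited). The gripper opens to 88 mm and grips with 3 to 60 N. Pads are 18 mm wide; open, the fingers measure 123 mm over their backs; the gripper's body (75 mm by 187 mm) begins 45 mm behind the grasp point.
Start: joints at [-1.334, 0.313, 1.498, -0, 1.331, -0.223], TCP at [0.233, -0.47, 0.405] pointing down, gripper open.
Joint ranges: [-2.94, 2.94], [-0.97, 2.17], [0.19, 2.56], [-1.23, 4.37], [0.02, 3.11], [-2.88, 2.88]. Speed limits (rad/s): [2.39, 2.39, 3.01, 3.14, 3.14, 3.14].

INTERFACE

Orientations are given as a unit quaternion [w, x, y, z].
In Python, from rig import read_state, camera, env gives the robot as it stands.
- The arm moves only by the tool step_arm, never from a script. Its argument "steps" is a list that holds one entry, the list of rows, each a list of 6 numbers: the shift along the tool's x, y, z in units of 0.2 m (1.0 is 0.2 m), then the turn, a rotation vector about the tool's x, y, z in units of 45 degrees (1.0 is 45 degrees). A call has 1 to 12 rows; each row is the pose to reach, as a shift and turn from the pose commanded when the call began, along the tool's axes at that moment; what a row does not reach only later rows make up. A row lasts 1/12 s, in which the tool goes at most 41.7 mm and 7.16 degrees, less where a joint would pass 70% of its speed; a pose out of reach is approached as far as the arm can. A call with a number of a shift or a turn outside -1 to 1 is refused whole. A call with a gripper value outside its range is refused whole. "claw" is the gripper's target within -1 to 1 (fully open at 1, half-way at 0, shut at -1), set as the call begins (left out, the last holds). The fingers move at their own pace and stop on an object; "newtons" is the grip in N (left out, the last holds). Time passes only in rows, so rows that repeat a pose let the fingers close. It gives the time, the measured TCP pose, the force, the opening and the grip force at its end, in the units of the state.
- read_state(): the state, without advancing time (a new reading comes with each control period).
- camera(name): name is "scene" or "side" or "wrist"; returns a dict with "img" (480x640x3 uint8, red, green, blue), "K" (3x3 intrinsics, pixels), "eye" and "orientation" of the camera in the world. Camera axes: x right, y down, z forward; pixel columns grow to the right and rows downward; lengths in m; the calibration is good to about 2 mm. A picture is of the moment at which its call begins. There is no depth.
- env.hand_in(): hands the job in; it is judged then, once.
The state is a dict: "time": time; "qpos": joint angles; "joint_vel": joint speeds; "joint_efforts": joint torques, N m; "tool_pos": TCP position; "orientation": TCP orientation; "wrist_force": force on the tool from outside, world axes, zero at the start; "moment": the same for the moment, N m; "opening": finger opening in m; "grasp_force": force on a finger pad.
Only numpy, scipy, OpenCV 4.12 (cv2) and the standard library are available. Lean on these libraries where they do the work, as an engineer would, in place of code of your own. Each camera call takes 0.05 s, during which the arm holds its last target. There are 200 camera calls.

## Working session

There is one attempt and no reset: what is moved stays moved. The work goes in short steps, Python scripts to look and compute and a tool call to move; the robot and the scene stay as the last step left them, time stands still between calls to the robot, and variables do not carry over. Pictures are saved under pics/ and viewed, at most 10 in all, crops included, and the job is handed in when it is done.

Besides the shell and the picture viewer there is one more tool, called after "Call:" in YAML: its name, and indented under it one key for each argument. step_arm: Moves the arm, as the interface text tells. Shifts and turns lie within -1 to 1; 1 stands for 0.2 m of shift or 45 degrees of turn. Its arguments: {"type":"object","properties":{"steps":{"type":"array","items":{"type":"array","items":{"type":"array","items":{"type":"number","minimum":-1,"maximum":1}}}},"claw":{"type":"number"},"newtons":{"type":"number"}},"required":["steps"]}

```bash
ls; mkdir -p pics; cat > h.py <<'E'
import numpy as np, cv2, json
from rig import read_state, camera, env
from scipy.spatial.transform import Rotation as R
def Rq(q): return R.from_quat([q[1],q[2],q[3],q[0]])
def snap(n,f):
    c=camera(n); cv2.imwrite(f'pics/{f}.png',c['img'][:,:,::-1])
    np.savez(f'pics/{f}.npz',img=c['img'],K=c['K'],eye=c['eye'],o=c['orientation']); return c
def load(f): return np.load(f'pics/{f}.npz')
def ray(f,u,v):
    c=load(f); d=Rq(c['o']).apply(np.linalg.inv(c['K'])@[u,v,1.]); return c['eye'],d
def onz(f,u,v,z):
    e,d=ray(f,u,v); return e+d*(z-e[2])/d[2]
def proj(f,p):
    c=load(f); q=Rq(c['o']).inv().apply(np.atleast_2d(p)-c['eye'])@c['K'].T; return q[:,:2]/q[:,2:]
def tri(*o):
    A=np.zeros((3,3));b=np.zeros(3)
    for f,u,v in o:
        e,d=ray(f,u,v);d=d/np.linalg.norm(d);M=np.eye(3)-np.outer(d,d);A+=M;b+=M@e
    return np.linalg.solve(A,b)
def crop(f,x,y,w,h,s,g):
    i=load(f)['img'][y:y+h,x:x+w,::-1]; cv2.imwrite(f'pics/{g}.png',cv2.resize(i,None,fx=s,fy=s,interpolation=cv2.INTER_CUBIC))
def delta(pos,Rt=None,s=None):
    "row numbers to reach world TCP pos (and rotation)"
    s=s or read_state(); R0=Rq(s['orientation'])
    a=R0.inv().apply(np.array(pos)-s['tool_pos'])/.2
    r=(R0.inv()*Rt).as_rotvec()/(np.pi/4) if Rt is not None else np.zeros(3)
    return np.round(np.r_[a,r],3)
E
python3 - <<'E'
from h import *
s=read_state(); print(s)
for n in ('scene','side'):
    c=snap(n,n+'0'); print(n,c['eye'],Rq(c['orientation']).as_matrix()[:,2],c['K'][0,0])
E
```

```text
pics
{'time': 0.0, 'qpos': array([-1.33438049e+00,  3.13438910e-01,  1.49841889e+00,  2.31677178e-06,
        1.33100059e+00, -2.23433536e-01]), 'joint_vel': array([ 4.12494945e-05,  4.89038651e-04, -1.23692848e-03,  2.95559624e-03,
        5.22877986e-04,  1.67245620e-03]), 'joint_efforts': array([-4.61531981e-04, -4.02211690e+01, -2.52271861e+01,  6.94397790e-02,
        3.52543581e-02, -1.00551433e-04]), 'tool_pos': array([ 0.23296663, -0.47043945,  0.40417346]), 'orientation': array([-6.32861189e-04,  9.73683430e-01,  2.27903880e-01, -2.98296613e-06]), 'wrist_force': array([-0.5342847 , -0.52870633,  0.31547558]), 'moment': array([ 0.02425587, -0.06021145,  0.00515809]), 'grasp_force': 0.0, 'opening': 0.08806218025228703}
scene [ 0.9683764  -0.55526596  1.29090579] [-0.31369348  0.46030868 -0.8304892 ] 572.0654172161582
side [0.38618839 1.19388888 0.76287768] [ 0.11439182 -0.8483067  -0.51700122] 437.58294896949104
```

View pics/scene0.png

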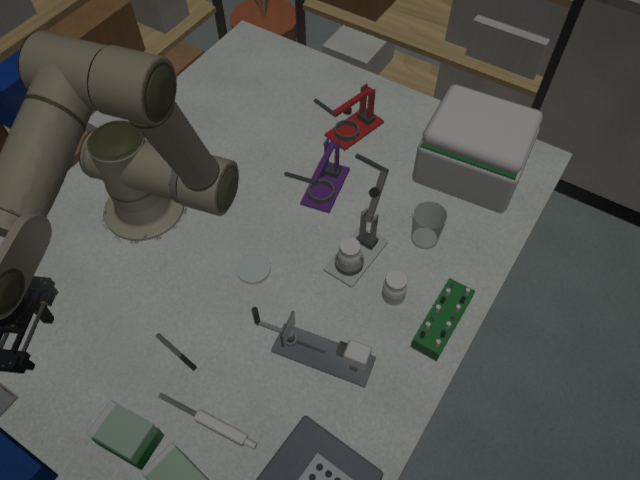

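View pics/side0.png

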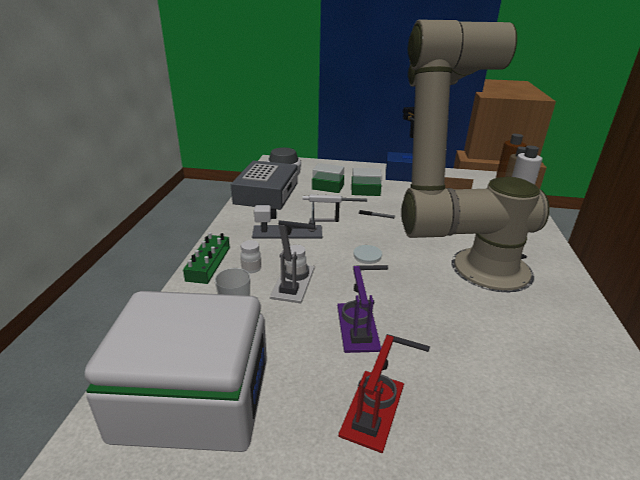

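Press candidates in the scene view are the aluminium one with a jar at (355,255), the purple look-alike at (325,185), and the red one at (352,125). Jar candidates are the nest jar at (349,256) and the spare at (395,287). I choose the aluminium press and check it in a close crop.

```bash
python3 - <<'E'
from h import *
crop('scene0',310,145,110,145,4,'c1')
crop('scene0',245,300,140,90,5,'c2')
a=cv2.imread('pics/c1.png');
i=load('side0')['img'][190:305,225:345,::-1]; cv2.imwrite('pics/c3.png',cv2.resize(i,None,fx=5,fy=5,interpolation=cv2.INTER_CUBIC))
E
```

```text
(no output)
```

View pics/c1.png

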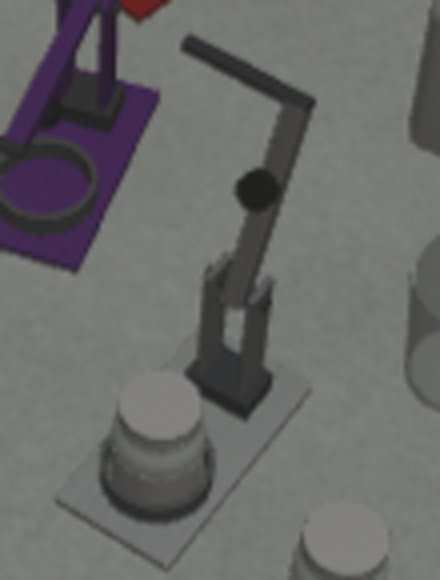

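View pics/c2.png

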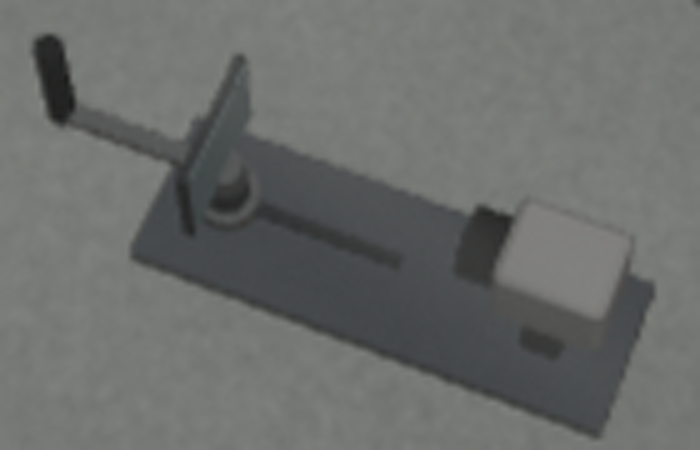

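View pics/c3.png

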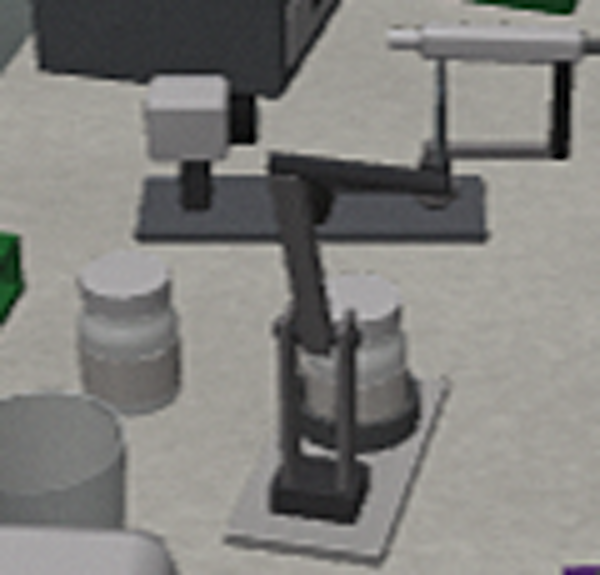

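The close crop confirms the choice: aluminium base, jar in the socket, arm thrown back, handle from (387,170) to (357,155). Now I fit the poses from both views.

```bash
cat > fit.py <<'E'
from h import *
from scipy.optimize import least_squares
def T(p,L): c,s=np.cos(p[2]),np.sin(p[2]); return np.array([p[0]+c*L[0]-s*L[1],p[1]+s*L[0]+c*L[1],L[2]])
def S(x,y): return ('scene0',310+x/4,145+y/4)
def D(x,y): return ('side0',225+x/5,190+y/5)
def M(x,y): return ('scene0',245+x/5,300+y/5)
q=1.95; h=lambda y,r=.140:(-.085+r*np.cos(q),y,.123+r*np.sin(q))
def run(obs,x0):
    f=lambda p:np.concatenate([proj(o[0],T(p,L(p) if callable(L) else L))[0]-o[1:] for o,L in obs])
    r=least_squares(f,x0,loss='soft_l1'); print(np.round(r.x,4)); print(np.round(r.fun.reshape(-1,2),1).tolist()); return r.x
lid=(0,0,.095)
press=[(S(160,405),lid),(D(363,293),lid),(S(187,42),h(-.082-.004)),(S(310,102),h(.006)),(D(448,183),h(-.086)),(D(280,165),h(.006)),
 (S(55,498),(.053,-.045,.01)),(S(167,568),(.053,.045,.01)),(S(311,386),(-.122,.045,.01)),
 (D(228,540),(-.122,.045,.005)),(D(380,560),(-.122,-.045,.005)),(D(448,380),(.053,-.045,.01))]
seat0=onz('scene0',350,246.25,.095); hin=(onz('scene0',364,210,.135)+onz('scene0',376.75,215.75,.135))/2
d=seat0-hin; print(seat0,hin,np.linalg.norm(d[:2]))
P=run(press,[*seat0[:2],np.arctan2(d[1],d[0])])
pk=onz('scene0',254.6,308,.116); pe=tri(M(48,40),D(563,62)); po=onz('scene0',325,352.4,.023); print('peg',pk,pe,'ptr',po, 'len',np.linalg.norm((po-pk)[:2]))
e=po-pk; yaw=np.arctan2(e[1],e[0])
ax=pk[:2]+.085*e[:2]/np.linalg.norm(e[:2])
mir=[(M(48,40),(-.085,0,.116)),(D(563,62),(-.085,0,.116)),(M(400,262),(.09,0,.023)),(M(62,118),(-.085,0,.046)),(D(560,155),(-.085,0,.046)),
 (M(655,290),lambda p:(p[3],.04,.01)),(M(600,437),lambda p:(p[3],-.04,.01)),(M(132,255),lambda p:(p[3]-.24,-.04,.01)),
 (D(148,178),lambda p:(p[3],-.04,.01)),(D(135,238),lambda p:(p[3],.04,.005)),(D(488,240),lambda p:(p[3]-.24,.04,.005))]
m=run(mir,[*ax,yaw,.19])
dj=P[:2]-m[:2]; ang=np.arctan2(dj[1],dj[0]); dd=(ang-m[2]+np.pi)%(2*np.pi)-np.pi
print('jar dist',np.linalg.norm(dj),'2q',dd,'q',dd/2)
np.savez('fit.npz',P=P,m=m,q=dd/2)
for n,L in [('hinge',(-.085,0,.123)),('grip',h(-.055)),('gripdown',(.055,-.055,.123))]: print(n,T(P,L))
print('peg0',T(m,(-.085,0,.096)))
print('pegq',m[:2]-.085*np.array([np.cos(m[2]+dd/2),np.sin(m[2]+dd/2)]))
for n,u,v,z in [('spare',395,278,.085),('dish',254,269,.016),('beaker',429,215,.11),('pipette',200,412,.013),('pen',176,351,.006)]: print(n,onz('scene0',u,v,z).round(3))
E
python3 fit.py
```

```text
[0.59267842 0.14867258 0.095     ] [0.59619511 0.23924083 0.135     ] 0.09063650356254165
[ 0.5917  0.1496 -1.6289]
[[-0.1, -0.4], [-2.2, 0.3], [-1.9, -0.7], [-0.7, 1.0], [1.3, 0.3], [-2.3, -0.6], [-0.7, -0.4], [-0.3, -0.3], [0.4, -0.6], [-1.8, -0.7], [-0.5, 0.1], [-0.5, -0.7]]
peg [ 0.50239739 -0.12808994  0.116     ] [ 0.50203315 -0.12862037  0.11720045] ptr [ 0.67630476 -0.09918972  0.023     ] len 0.17629236494923156
[ 0.5868 -0.1152  0.1799  0.2055]
[[-0.3, 0.9], [-0.5, 0.1], [-0.3, -0.2], [-0.1, -1.2], [-0.8, -0.1], [0.0, -0.9], [-0.5, -0.1], [-1.0, -0.7], [-1.5, -1.4], [-1.0, -0.7], [-0.9, -1.0]]
jar dist 0.26489067684732104 2q 1.372428311056984 q 0.686214155528492
hinge [0.5966277  0.23450411 0.123     ]
grip [0.54472917 0.28943502 0.25305436]
gripdown [0.53359281 0.09793324 0.123     ]
peg0 [ 0.50318644 -0.13041141  0.096     ]
pegq [ 0.53175474 -0.17995538]
spare [0.73  0.134 0.085]
dish [ 0.393 -0.001  0.016]
beaker [0.718 0.331 0.11 ]
pipette [ 0.514 -0.369  0.013]
pen [ 0.368 -0.284  0.006]
```

```bash
python3 - <<'E'
from h import *
print('purple',tri(('scene0',287,175),('side0',387,267)),tri(('scene0',335,143),('side0',357,268)))
s=read_state()
import math
Rt=R.from_euler('z',-0.058)*R.from_euler('x',np.pi)
print(delta([.545,.289,.46],Rt))
E
```

```text
purple [0.33608626 0.23876326 0.12192578] [0.41261882 0.35334665 0.1867403 ]
[ 3.083e+00 -2.711e+00 -2.750e-01 -1.000e-03  0.000e+00  6.590e-01]
```

Call:
step_arm:
  steps:
    - [[1, -0.9, -0.28, 0, 0, 0], [1, -0.9, -0.28, 0, 0, 0], [1, -0.9, -0.28, 0, 0, 0], [1, -0.9, -0.28, 0, 0, 0], [1, -0.9, -0.28, 0, 0, 0], [1, -0.9, -0.28, 0, 0, 0], [1, -0.9, -0.28, 0, 0, 0], [1, -0.9, -0.28, 0, 0, 0]]
  claw: 1
  newtons: 20

```text
time: 0.77
tool_pos: [0.3331, -0.2171, 0.4619]
orientation: [0.001, 0.973, 0.23, 0.001]
wrist_force: [-0.7, -1.3, 0.7]
opening: 0.0881
grasp_force: 0.0
```

Call:
step_arm:
  steps:
    - [[1, -0.9, 0, 0, 0, 0], [1, -0.9, 0, 0, 0, 0], [1, -0.9, 0, 0, 0, 0], [1, -0.9, 0, 0, 0, 0], [1, -0.9, 0, 0, 0, 0], [1, -0.9, 0, 0, 0, 0], [1, -0.9, 0, 0, 0, 0], [1, -0.9, 0, 0, 0, 0]]

```text
time: 1.43
tool_pos: [0.4325, 0.0319, 0.4601]
orientation: [-0.0, 0.973, 0.23, -0.0]
wrist_force: [-1.0, -1.5, -0.3]
opening: 0.0881
grasp_force: 0.0
```

Call:
step_arm:
  steps:
    - [[1, -0.9, 0, 0, 0, 0.65], [1, -0.9, 0, 0, 0, 0.65], [1, -0.9, 0, 0, 0, 0.65], [1, -0.9, 0, 0, 0, 0.65], [1, -0.9, 0, 0, 0, 0.65], [1, -0.9, 0, 0, 0, 0.65], [1, -0.9, 0, 0, 0, 0.65], [1, -0.9, 0, 0, 0, 0.65], [1, -0.9, 0, 0, 0, 0.65]]

```text
time: 2.18
tool_pos: [0.532, 0.2798, 0.459]
orientation: [0.001, 1.0, -0.025, -0.001]
wrist_force: [-0.2, -0.8, 0.2]
opening: 0.0878
grasp_force: 0.0
```

```bash
python3 - <<'E'
from h import *
Rt=R.from_euler('z',-0.058)*R.from_euler('x',np.pi)
print(delta([.545,.289,.44],Rt),read_state()['tool_pos'])
E
```

```text
[ 0.063 -0.049  0.095  0.002  0.003  0.011] [0.53204559 0.27978423 0.45898971]
```

Call:
step_arm:
  steps:
    - [[0.063, -0.05, 0, 0, 0, 0.01], [0.063, -0.05, 0.1, 0, 0, 0.01], [0.063, -0.05, 0.1, 0, 0, 0.01]]

```text
time: 2.43
tool_pos: [0.5447, 0.2871, 0.4377]
orientation: [0.001, 1.0, -0.03, -0.002]
wrist_force: [-0.0, 0.3, -1.4]
opening: 0.088
grasp_force: 0.0
```

```bash
python3 - <<'E'
from h import *
snap('wrist','w1'); s=read_state(); print(s['tool_pos'])
P=np.load('fit.npz')['P']
for a in [(-.085+.14*np.cos(1.95),y,.123+.14*np.sin(1.95)) for y in (0,-.055,-.082)]:
    c,t=np.cos(P[2]),np.sin(P[2]); p=[P[0]+c*a[0]-t*a[1],P[1]+t*a[0]+c*a[1],a[2]]; print(proj('w1',p))
E
```

```text
[0.54445273 0.28721048 0.43938725]
[[317.86028889 183.0394275 ]]
[[318.79731922 292.24543786]]
[[319.19301465 338.36168171]]
```

View pics/w1.png

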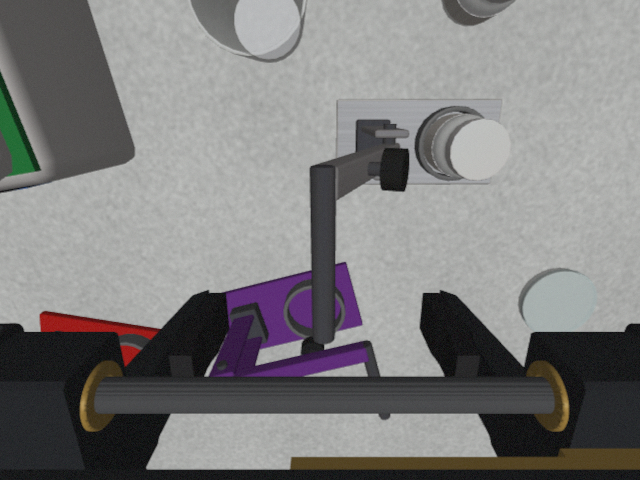

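The bar runs (322,170) to (323,342), centred between the fingers and matching the fit. I descend and close.

Call:
step_arm:
  steps:
    - [[0, 0, 0.1, 0, 0, 0], [0, 0, 0.197, 0, 0, 0], [0, 0, 0.197, 0, 0, 0]]

```text
time: 2.73
tool_pos: [0.544, 0.2876, 0.399]
orientation: [0.001, 1.0, -0.03, -0.002]
wrist_force: [-0.5, 0.0, -0.3]
opening: 0.0878
grasp_force: 0.0
```

Call:
step_arm:
  steps:
    - [[0, 0, 0, 0, 0, 0], [0, 0, 0, 0, 0, 0], [0, 0, 0, 0, 0, 0], [0, 0, 0, 0, 0, 0], [0, 0, 0, 0, 0, 0], [0, 0, 0, 0, 0, 0], [0, 0, 0, 0, 0, 0], [0, 0, 0, 0, 0, 0]]
  claw: -1
  newtons: 12

```text
time: 3.4
tool_pos: [0.5441, 0.2891, 0.4014]
orientation: [-0.0, 1.0, -0.029, 0.0]
wrist_force: [-0.0, -0.1, -0.0]
opening: 0.0367
grasp_force: 0.0
```

Call:
step_arm:
  steps:
    - [[0, 0, 0, 0, 0, 0], [0, 0, 0, 0, 0, 0], [0, 0, 0, 0, 0, 0], [0, 0, 0, 0, 0, 0], [0, 0, 0, 0, 0, 0], [0, 0, 0, 0, 0, 0], [0, 0, 0, 0, 0, 0]]

```text
time: 3.98
tool_pos: [0.5443, 0.2879, 0.4012]
orientation: [0.002, 1.0, -0.03, -0.001]
wrist_force: [-2.3, -9.6, 0.8]
opening: 0.011
grasp_force: 11.8
```

```bash
cat > arc.py <<'E'
from h import *
import sys
# rows of press arc from q a to b, relative to the current pose taken as at q a
a,b,n=float(sys.argv[1]),float(sys.argv[2]),int(sys.argv[3])
P=np.load('fit.npz')['P']; x=np.array([np.cos(P[2]),np.sin(P[2]),0]); s=read_state(); R0=Rq(s['orientation'])
print(s['opening'],s['grasp_force'],s['tool_pos'],s['wrist_force'])
f=lambda q:.14*(x*np.cos(q)+np.array([0,0,1])*np.sin(q))
for q in np.linspace(a,b,n+1)[1:]: print(round(q,3),np.round(R0.inv().apply(f(q)-f(a))/.2,3))
g=s['tool_pos']-[0,0,.147]; print('q meas',np.arctan2(g[2]-.123,(g-[.5966,.2345,0])@x))
E
python3 arc.py 1.95 1.0 6; python3 arc.py 1.95 0 12
```

```text
0.011019671981169373 11.832816749811172 [0.5442626  0.28794078 0.40121683] [-2.28203965 -9.60349633  0.79351976]
1.792 [ 0.     0.106 -0.032]
1.633 [ 0.     0.216 -0.048]
1.475 [ 0.     0.326 -0.045]
1.317 [ 0.001  0.435 -0.026]
1.158 [0.001 0.54  0.011]
1.0 [0.001 0.637 0.064]
q meas 1.9369354539299
0.011019671981169373 11.832816749811172 [0.5442626  0.28794078 0.40121683] [-2.28203965 -9.60349633  0.79351976]
1.787 [ 0.     0.109 -0.033]
1.625 [ 0.     0.221 -0.048]
1.462 [ 0.     0.335 -0.044]
1.3 [ 0.001  0.446 -0.023]
1.138 [0.001 0.553 0.017]
0.975 [0.001 0.652 0.073]
0.812 [0.001 0.74  0.145]
0.65 [0.001 0.816 0.23 ]
0.487 [0.002 0.876 0.326]
0.325 [0.002 0.921 0.43 ]
0.162 [0.002 0.948 0.54 ]
0.0 [0.002 0.957 0.654]
q meas 1.9369354539299
```

Call:
step_arm:
  steps:
    - [[0, 0.05, -0.018, 0, 0, 0], [0, 0.106, -0.032, 0, 0, 0], [0, 0.16, -0.042, 0, 0, 0], [0, 0.216, -0.048, 0, 0, 0], [0, 0.27, -0.048, 0, 0, 0], [0, 0.326, -0.045, 0, 0, 0], [0, 0.38, -0.037, 0, 0, 0], [0, 0.435, -0.026, 0, 0, 0], [0, 0.488, -0.009, 0, 0, 0], [0, 0.54, 0.011, 0, 0, 0], [0, 0.59, 0.036, 0, 0, 0], [0, 0.637, 0.064, 0, 0, 0]]

```text
time: 4.98
tool_pos: [0.5365, 0.1609, 0.388]
orientation: [-0.0, 1.0, -0.029, -0.0]
wrist_force: [-0.8, 2.4, -2.7]
opening: 0.0112
grasp_force: 12.1
```

```bash
python3 arc.py 1.0 0 10
```

```text
0.011180749859087414 12.123520848617773 [0.5365285  0.16089215 0.38799652] [-0.75062806  2.35611065 -2.6962192 ]
0.9 [0.    0.057 0.041]
0.8 [0.    0.11  0.087]
0.7 [0.    0.157 0.138]
0.6 [0.    0.2   0.194]
0.5 [0.    0.236 0.253]
0.4 [0.    0.267 0.316]
0.3 [0.    0.291 0.382]
0.2 [0.    0.308 0.45 ]
0.1 [0.    0.318 0.519]
0.0 [0.    0.322 0.589]
q meas 0.9927940168087149
```

Call:
step_arm:
  steps:
    - [[0, 0.057, 0.041, 0, 0, 0], [0, 0.11, 0.087, 0, 0, 0], [0, 0.157, 0.138, 0, 0, 0], [0, 0.2, 0.194, 0, 0, 0], [0, 0.236, 0.253, 0, 0, 0], [0, 0.267, 0.316, 0, 0, 0], [0, 0.291, 0.382, 0, 0, 0], [0, 0.308, 0.45, 0, 0, 0], [0, 0.315, 0.49, 0, 0, 0], [0, 0.319, 0.53, 0, 0, 0], [0, 0.32, 0.56, 0, 0, 0], [0, 0.32, 0.56, 0, 0, 0]]

```text
time: 5.98
tool_pos: [0.5329, 0.0966, 0.2753]
orientation: [0.001, 1.0, -0.029, -0.001]
wrist_force: [-3.3, -8.8, -1.0]
opening: 0.0092
grasp_force: 11.9
```

```bash
python3 arc.py 0.04 0 1
```

```text
0.009247457440345382 11.926241219043732 [0.53290526 0.09660667 0.27531292] [-3.25369758 -8.84138628 -0.9986006 ]
0.0 [0.    0.    0.028]
q meas 0.03756704920273577
```

Call:
step_arm:
  steps:
    - [[0, 0.012, 0.01, 0, 0, 0], [0, 0.012, 0.02, 0, 0, 0], [0, 0.012, 0.03, 0, 0, 0], [0, 0.012, 0.03, 0, 0, 0]]

```text
time: 6.32
tool_pos: [0.5327, 0.0957, 0.2702]
orientation: [-0.0, 1.0, -0.029, -0.0]
wrist_force: [0.1, 3.8, -1.0]
opening: 0.0095
grasp_force: 11.9
```

```bash
python3 - <<'E'
from h import *
snap('side','s2'); snap('scene','sc2')
a=cv2.resize(load('side2' if 0 else 's2')['img'][190:310,225:345,::-1],None,fx=4,fy=4,interpolation=3)
b=cv2.resize(load('sc2')['img'][200:290,300:400,::-1],(480*80//100,480*72//100+0),interpolation=3)
b=cv2.copyMakeBorder(b,0,480-b.shape[0],0,0,0); b=b[:480]
cv2.imwrite('pics/d2.png',np.hstack([a,b])[:, :800])
E
```

```text
(no output)
```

View pics/d2.png

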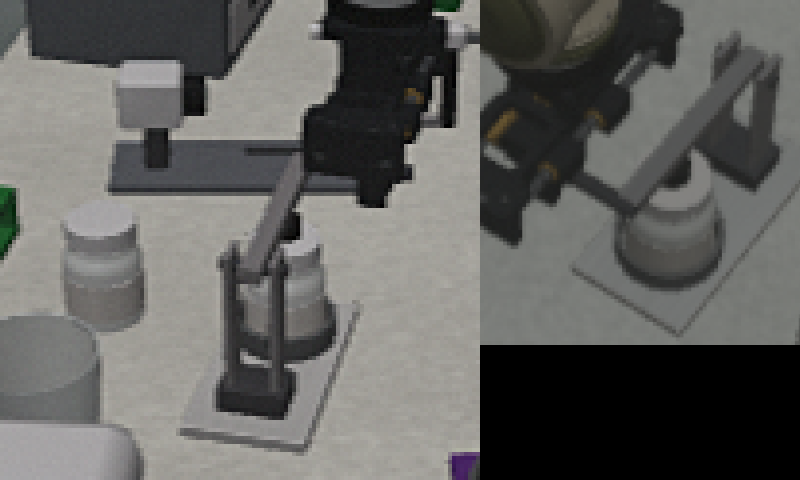

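The arm is almost down, with the pad just over the lid. I press gently until the vertical force rises.

Call:
step_arm:
  steps:
    - [[0, 0, 0.008, 0, 0, 0], [0, 0, 0.015, 0, 0, 0], [0, 0, 0.015, 0, 0, 0], [0, 0, 0.015, 0, 0, 0]]

```text
time: 6.75
tool_pos: [0.5327, 0.0957, 0.2674]
orientation: [-0.0, 1.0, -0.029, -0.0]
wrist_force: [-1.3, 4.1, -1.8]
opening: 0.0097
grasp_force: 11.9
```

Call:
step_arm:
  steps:
    - [[0, 0, 0.008, 0, 0, 0], [0, 0, 0.015, 0, 0, 0], [0, 0, 0.015, 0, 0, 0], [0, 0, 0.015, 0, 0, 0]]

```text
time: 7.08
tool_pos: [0.5328, 0.0956, 0.265]
orientation: [-0.0, 1.0, -0.029, 0.0]
wrist_force: [-3.9, 4.1, 4.0]
opening: 0.0095
grasp_force: 11.5
```

Call:
step_arm:
  steps:
    - [[0, 0, 0.01, 0, 0, 0], [0, 0, 0.018, 0, 0, 0], [0, 0, 0.018, 0, 0, 0], [0, 0, 0.018, 0, 0, 0]]
  newtons: 20

```text
time: 7.42
tool_pos: [0.5332, 0.0956, 0.2629]
orientation: [0.0, 1.0, -0.029, 0.002]
wrist_force: [-6.2, 4.7, 15.6]
opening: 0.0089
grasp_force: 19.0
```

```bash
python3 - <<'E'
from h import *
snap('side','s3'); snap('scene','sc3')
a=cv2.resize(load('s3')['img'][225:295,270:320,::-1],None,fx=8,fy=8,interpolation=3)
b=cv2.resize(load('sc3')['img'][200:290,325:375,::-1],None,fx=6.2222,fy=6.2222,interpolation=3)
cv2.imwrite('pics/d3.png',np.hstack([a[:560],b[:560]]))
E
```

```text
(no output)
```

View pics/d3.png

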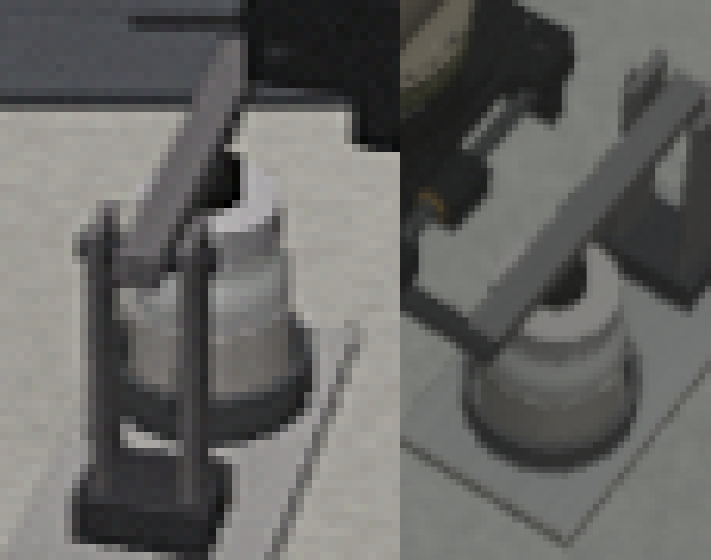

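Vertical reaction is 15.6 N with the pad on the lid and the jar seated. Now I swing back open.

```bash
python3 arc.py 0 0.95 12;
```

```text
0.00887226990561318 19.034386686980724 [0.53316916 0.09565073 0.26291002] [-5.66616037  3.45914839 14.86187816]
0.079 [ 0.    -0.002 -0.055]
0.158 [ 0.    -0.009 -0.11 ]
0.238 [ 0.001 -0.02  -0.165]
0.317 [ 0.001 -0.035 -0.218]
0.396 [ 0.001 -0.054 -0.27 ]
0.475 [ 0.001 -0.077 -0.32 ]
0.554 [ 0.001 -0.105 -0.368]
0.633 [ 0.001 -0.136 -0.414]
0.712 [ 0.002 -0.17  -0.458]
0.792 [ 0.002 -0.208 -0.498]
0.871 [ 0.002 -0.249 -0.535]
0.95 [ 0.002 -0.293 -0.569]
q meas -0.049783897337251984
```

Call:
step_arm:
  steps:
    - [[0, -0.002, -0.055, 0, 0, 0], [0, -0.009, -0.11, 0, 0, 0], [0, -0.02, -0.165, 0, 0, 0], [0, -0.035, -0.218, 0, 0, 0], [0, -0.054, -0.27, 0, 0, 0], [0, -0.077, -0.32, 0, 0, 0], [0, -0.105, -0.368, 0, 0, 0], [0, -0.136, -0.414, 0, 0, 0], [0, -0.17, -0.458, 0, 0, 0], [0, -0.208, -0.498, 0, 0, 0], [0, -0.249, -0.535, 0, 0, 0], [0, -0.293, -0.569, 0, 0, 0]]
  newtons: 14

```text
time: 8.52
tool_pos: [0.5363, 0.1546, 0.3758]
orientation: [0.0, 1.0, -0.029, 0.0]
wrist_force: [2.4, -3.4, 0.1]
opening: 0.0083
grasp_force: 14.0
```

```bash
python3 arc.py 0.95 1.93 12;
```

```text
0.008301061586973966 14.002360738813877 [0.53630589 0.15458571 0.37584726] [ 2.37985867 -3.43429077  0.08427527]
1.032 [-0.    -0.048 -0.031]
1.113 [-0.    -0.098 -0.059]
1.195 [-0.    -0.15  -0.082]
1.277 [-0.    -0.204 -0.101]
1.358 [-0.    -0.259 -0.115]
1.44 [-0.    -0.316 -0.125]
1.522 [-0.    -0.373 -0.13 ]
1.603 [-0.    -0.43  -0.131]
1.685 [-0.    -0.487 -0.126]
1.767 [-0.    -0.543 -0.118]
1.848 [-0.    -0.599 -0.104]
1.93 [-0.    -0.653 -0.086]
q meas 0.9041605795563278
```

Call:
step_arm:
  steps:
    - [[0, -0.048, -0.031, 0, 0, 0], [0, -0.098, -0.059, 0, 0, 0], [0, -0.15, -0.082, 0, 0, 0], [0, -0.204, -0.101, 0, 0, 0], [0, -0.259, -0.115, 0, 0, 0], [0, -0.316, -0.125, 0, 0, 0], [0, -0.373, -0.13, 0, 0, 0], [0, -0.43, -0.131, 0, 0, 0], [0, -0.487, -0.126, 0, 0, 0], [0, -0.543, -0.118, 0, 0, 0], [0, -0.599, -0.104, 0, 0, 0], [0, -0.64, -0.09, 0, 0, 0]]

```text
time: 9.52
tool_pos: [0.5436, 0.2833, 0.3921]
orientation: [-0.0, 1.0, -0.029, -0.0]
wrist_force: [1.0, -1.5, 0.1]
opening: 0.0089
grasp_force: 14.0
```

Call:
step_arm:
  steps:
    - [[0, -0.01, 0, 0, 0, 0], [0, -0.02, 0.005, 0, 0, 0], [0, -0.025, 0.01, 0, 0, 0], [0, -0.025, 0.01, 0, 0, 0]]

```text
time: 9.85
tool_pos: [0.5439, 0.2868, 0.3907]
orientation: [-0.0, 1.0, -0.029, -0.0]
wrist_force: [0.2, -0.5, -0.3]
opening: 0.0086
grasp_force: 14.0
```

Call:
step_arm:
  steps:
    - [[0, -0.005, 0.003, 0, 0, 0], [0, -0.01, 0.005, 0, 0, 0], [0, -0.01, 0.005, 0, 0, 0]]

```text
time: 10.1
tool_pos: [0.544, 0.2877, 0.3904]
orientation: [0.001, 1.0, -0.03, -0.0]
wrist_force: [-4.1, -8.8, 5.1]
opening: 0.0087
grasp_force: 14.0
```

Call:
step_arm:
  steps:
    - [[0, 0, 0, 0, 0, 0], [0, 0, 0, 0, 0, 0], [0, 0, 0, 0, 0, 0], [0, 0, 0, 0, 0, 0], [0, 0, 0, 0, 0, 0], [0, 0, 0, 0, 0, 0], [0, 0, 0, 0, 0, 0], [0, 0, 0, 0, 0, 0], [0, 0, 0, 0, 0, 0], [0, 0, 0, 0, 0, 0]]
  claw: 0.6

```text
time: 10.93
tool_pos: [0.5441, 0.2889, 0.3897]
orientation: [0.0, 1.0, -0.029, -0.0]
wrist_force: [-0.3, 0.2, -0.3]
opening: 0.0703
grasp_force: 0.0
```

```bash
python3 - <<'E'
from h import *
f=np.load('fit.npz'); m=f['m']; q=float(f['q'])
s=read_state(); print(s['opening'],s['tool_pos'],s['qpos'])
Rt=R.from_euler('z',.52)*R.from_euler('x',np.pi)
peg=m[:2]-.085*np.array([np.cos(m[2]),np.sin(m[2])]); print(peg)
d=delta([*peg,.49],Rt); print(d)
E
```

```text
0.07025293022054806 [0.54408825 0.28885866 0.38970283] [ 2.98129842e-01  5.26932596e-01  1.22270235e+00 -4.05543490e-06
  1.39200819e+00  1.92743723e+00]
[ 0.50318644 -0.13041141]
[-0.082  2.105 -0.501  0.     0.    -0.737]
```

Call:
step_arm:
  steps:
    - [[0, 0, -0.2, 0, 0, 0], [0, 0, -0.35, 0, 0, 0], [0, 0.3, -0.35, 0, 0, 0], [0, 0.5, -0.35, 0, 0, 0], [-0.03, 0.7, -0.35, 0, 0, 0], [-0.04, 0.9, -0.35, 0, 0, 0], [-0.04, 1, -0.35, 0, 0, 0], [-0.04, 1, -0.35, 0, 0, 0], [-0.04, 1, -0.35, 0, 0, 0]]

```text
time: 11.68
tool_pos: [0.5244, 0.0884, 0.46]
orientation: [-0.0, 1.0, -0.031, 0.0]
wrist_force: [-0.0, 0.3, -0.4]
opening: 0.0707
grasp_force: 0.0
```

Call:
step_arm:
  steps:
    - [[-0.01, 0.2, 0, 0, 0, -0.1], [-0.02, 0.4, 0, 0, 0, -0.25], [-0.03, 0.6, 0, 0, 0, -0.4], [-0.04, 0.8, 0, 0, 0, -0.55], [-0.04, 1, 0, 0, 0, -0.7], [-0.04, 1, 0, 0, 0, -0.735], [-0.04, 1, 0, 0, 0, -0.735], [-0.04, 1, 0, 0, 0, -0.735]]

```text
time: 12.35
tool_pos: [0.5051, -0.1088, 0.4596]
orientation: [-0.0, 0.967, 0.256, 0.0]
wrist_force: [0.1, -0.2, 0.1]
opening: 0.0705
grasp_force: 0.0
```

```bash
python3 - <<'E'
from h import *
c=snap('scene','sc4'); s=read_state(); print(s['tool_pos'])
m=np.load('fit.npz')['m']; peg=m[:2]-.085*np.array([np.cos(m[2]),np.sin(m[2])])
Rt=R.from_euler('z',.52)*R.from_euler('x',np.pi)
print(delta([*peg,.30],Rt),delta([*peg,.243],Rt))
snap('wrist','w4'); print(proj('w4',[*peg,.116]),proj('w4',[*peg,.05]))
a=cv2.resize(load('w4')['img'][:,:,::-1],(560,420)); b=cv2.resize(c['img'][145:290,330:400,::-1],(203,420),interpolation=3)
cv2.imwrite('pics/d4.png',np.hstack([a,b]))
E
```

```text
[ 0.50509332 -0.10823094  0.45968165]
[-0.063  0.092  0.798 -0.001 -0.    -0.002] [-6.400e-02  9.200e-02  1.083e+00 -1.000e-03 -0.000e+00 -2.000e-03]
[[343.73565198 226.79564221]] [[340.69114168 209.59066175]]
```

View pics/d4.png

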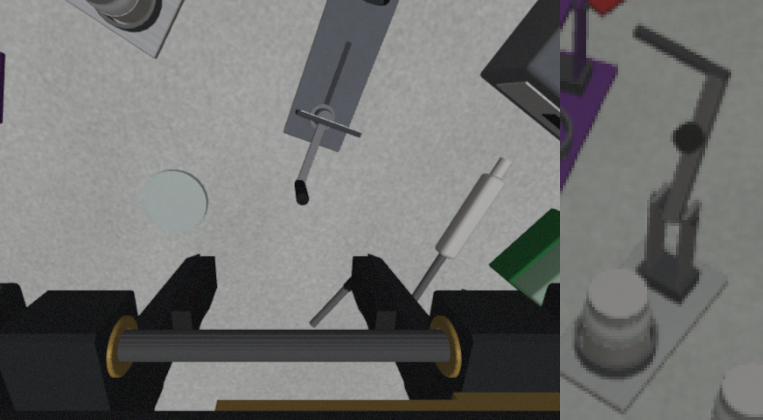

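The press is back open and the jar is seated. The peg top at wrist pixel (346,225) matches the prediction (344,227). Descending to grip it.

Call:
step_arm:
  steps:
    - [[-0.063, 0.092, 0.2, 0, 0, 0], [-0.063, 0.092, 0.4, 0, 0, 0], [-0.063, 0.092, 0.6, 0, 0, 0], [-0.063, 0.092, 0.75, 0, 0, 0], [-0.063, 0.092, 0.9, 0, 0, 0], [-0.063, 0.092, 0.98, 0, 0, 0], [-0.063, 0.092, 1, 0, 0, 0]]

```text
time: 13.03
tool_pos: [0.5027, -0.1301, 0.2571]
orientation: [-0.002, 0.966, 0.257, -0.002]
wrist_force: [-0.6, 0.0, -0.3]
opening: 0.0702
grasp_force: 0.0
```

Call:
step_arm:
  steps:
    - [[0, 0, 0.08, 0, 0, 0], [0, 0, 0.08, 0, 0, 0], [0, 0, 0.08, 0, 0, 0], [0, 0, 0.08, 0, 0, 0], [0, 0, 0.08, 0, 0, 0], [0, 0, 0.08, 0, 0, 0], [0, 0, 0.08, 0, 0, 0], [0, 0, 0.08, 0, 0, 0], [0, 0, 0.08, 0, 0, 0], [0, 0, 0.08, 0, 0, 0], [0, 0, 0.08, 0, 0, 0], [0, 0, 0.08, 0, 0, 0]]
  claw: -1
  newtons: 12

```text
time: 14.03
tool_pos: [0.503, -0.1319, 0.2439]
orientation: [0.0, 0.967, 0.256, 0.0]
wrist_force: [1.2, -1.2, 1.5]
opening: 0.0134
grasp_force: 12.0
```

```bash
cat > marc.py <<'E'
from h import *
f=np.load('fit.npz'); m=f['m']; q=float(f['q']); s=read_state(); R0=Rq(s['orientation'])
print(s['tool_pos'],s['opening'],s['grasp_force'])
g=s['tool_pos'][:2]-m[:2]; print('r',np.linalg.norm(g),'q',((np.arctan2(-g[1],-g[0])-m[2]+np.pi)%(2*np.pi))-np.pi,'target',q)
p=lambda a:-.085*np.array([np.cos(m[2]+a),np.sin(m[2]+a),0])
for a in np.linspace(0,q,11)[1:]: print(np.round(R0.inv().apply(p(a)-p(0))/.2,3))
E
python3 marc.py
```

```text
[ 0.50300697 -0.13193511  0.24393898] 0.013363044418328281 12.000068533234298
r 0.08546187046812224 q 0.017166115135182736 target 0.686214155528492
[-0.009  0.028  0.   ]
[-0.016  0.056  0.   ]
[-0.02   0.085  0.   ]
[-0.023  0.114  0.   ]
[-0.024  0.143  0.   ]
[-0.023  0.172  0.   ]
[-0.02   0.201  0.   ]
[-0.015  0.23   0.   ]
[-0.008  0.258  0.   ]
[0.001 0.286 0.   ]
```

Call:
step_arm:
  steps:
    - [[-0.009, 0.028, 0, 0, 0, 0], [-0.016, 0.056, 0, 0, 0, 0], [-0.02, 0.085, 0, 0, 0, 0], [-0.023, 0.114, 0, 0, 0, 0], [-0.024, 0.143, 0, 0, 0, 0], [-0.023, 0.172, 0, 0, 0, 0], [-0.02, 0.201, 0, 0, 0, 0], [-0.015, 0.23, 0, 0, 0, 0], [-0.008, 0.258, 0, 0, 0, 0], [0.001, 0.279, 0, 0, 0, 0], [0.001, 0.279, 0, 0, 0, 0], [0.001, 0.279, 0, 0, 0, 0]]

```text
time: 15.03
tool_pos: [0.5308, -0.1804, 0.2436]
orientation: [0.0, 0.967, 0.256, -0.0]
wrist_force: [-4.6, -1.6, 2.3]
opening: 0.0135
grasp_force: 12.0
```

```bash
python3 - <<'E'
from h import *
exec(open('marc.py').read().split('p=lambda')[0])
P=f['P']
for n in ('side','scene'): snap(n,n+'5'); print(n,proj(n+'5',[[*m[:2],.023],[*(m[:2]+.09*(P[:2]-m[:2])/np.linalg.norm(P[:2]-m[:2])),.023]]))
a=cv2.resize(load('side5')['img'][195:275,255:345,::-1],(450,400),interpolation=3)
b=cv2.resize(load('scene5')['img'][225:355,260:370,::-1],(338,400),interpolation=3)
cv2.imwrite('pics/d5.png',np.hstack([a,b]))
E
```

```text
[ 0.53079118 -0.18036231  0.24362108] 0.013461364912974647 12.000034237280488
r 0.08593545577719285 q 0.6807390877185826 target 0.686214155528492
side [[311.41773175 226.62499017]
 [306.57203662 239.70286463]]
scene [[290.02811595 338.82493314]
 [311.15066195 310.92510779]]
```

View pics/d5.png

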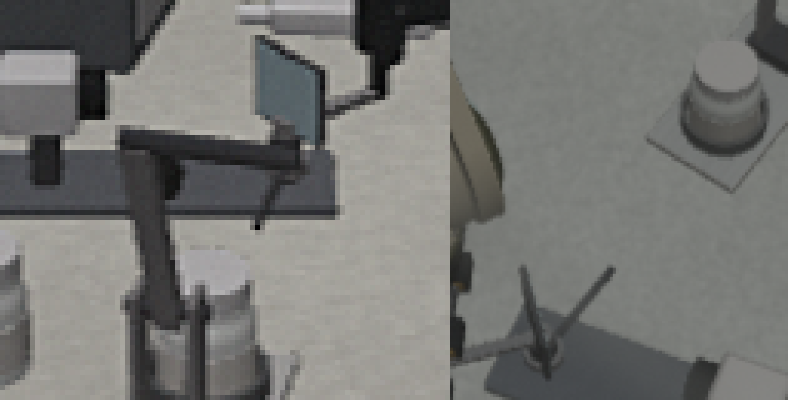

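The pointer runs (291,340) to (312,312) towards the jar, close to the target. I refine with a subpixel line fit.

```bash
cat > ptr.py <<'E'
from h import *
import sys
f=np.load('fit.npz'); m=f['m'];P=f['P']
def meas(name,a,b):
    I=load(name)['img'].astype(float).mean(2); I=cv2.GaussianBlur(I.astype(np.float32),(0,0),.5)
    a,b=np.array(a,float),np.array(b,float); d=(b-a)/np.linalg.norm(b-a); n=np.array([-d[1],d[0]]); pts=[]
    for t in np.linspace(.0,1.,15):
        c=a+t*(b-a); k=np.arange(-4,4.01,.25); s=np.array([cv2.getRectSubPix(I,(1,1),tuple(map(float,c+x*n)))[0,0] for x in k])
        bg=np.interp(k,[-4,4],[s[:3].mean(),s[-3:].mean()]); w=np.clip(bg-s,0,None); w[w<.35*w.max()]=0; pts.append(c+n*(w@k)/w.sum())
    W=np.array([onz(name,*p,.023)[:2] for p in pts])
    c=W.mean(0); v=np.linalg.svd(W-c)[2][0]; v*=np.sign(v@(P[:2]-m[:2]))
    r=P[:2]-c; e=(v[0]*r[1]-v[1]*r[0]); ra=m[:2]-c
    print(name,'ang',np.degrees(np.arctan2(v[1],v[0])),'need from axis',np.degrees(np.arctan2(*(P[:2]-m[:2])[::-1])),
     'jar off line mm',e*1e3,'axis off line mm',1e3*(v[0]*ra[1]-v[1]*ra[0]),'rms mm',1e3*np.std((W-c)@[-v[1],v[0]]))
k=sys.argv[1]
meas('scene'+k,(297,332),(311,314)); meas('side'+k,(308.8,232),(306.6,239))
E
python3 ptr.py 5
```

```text
scene5 ang 86.69078805841238 need from axis 88.9445923495953 jar off line mm 10.906394789656279 axis off line mm 0.48926114898394446 rms mm 0.16097368612645044
side5 ang 85.78258167890009 need from axis 88.9445923495953 jar off line mm 11.742310685301831 axis off line mm -2.8689233536525083 rms mm 0.6241759510762425
```

Call:
step_arm:
  steps:
    - [[0.001, 0.004, 0, 0, 0, 0], [0.003, 0.008, 0, 0, 0, 0], [0.003, 0.008, 0, 0, 0, 0], [0.003, 0.008, 0, 0, 0, 0], [0.003, 0.008, 0, 0, 0, 0], [0.003, 0.008, 0, 0, 0, 0]]

```text
time: 15.63
tool_pos: [0.5319, -0.1812, 0.2436]
orientation: [-0.0, 0.967, 0.257, -0.0]
wrist_force: [-5.4, -2.0, 2.6]
opening: 0.0138
grasp_force: 12.0
```

```bash
python3 - <<'E'
from h import *
snap('scene','scene6');snap('side','side6')
exec(open('marc.py').read().split('p=lambda')[0])
E
python3 ptr.py 6; python3 - <<'E'
import sys; sys.argv=['',' ']
exec(open('ptr.py').read().split("k=sys")[0])
meas('scene0',(300,344),(323,351.7))
# jar from scene lid/ellipse independent check: white lid centroid
for n in ('scene0','scene6'):
    I=load(n)['img'].astype(int).mean(2)[232:258,334:366]; w=(I>.86*np.percentile(I,97)); y,x=np.nonzero(w); print(w.sum(),onz(n,(x.min()+x.max())/2+334,(y.min()+y.max())/2+232,.095))
    cv2.imwrite('pics/lid.png',w*255)
    print('\n'.join(''.join('#' if v else '.' for v in r) for r in w)) if n=='scene6' else 0
E
```

```text
[ 0.5318733  -0.18123485  0.24360836] 0.013257033743382872 11.999986222945154
r 0.08590288244401914 q 0.6969136440507344 target 0.686214155528492
scene6 ang 88.76121403374796 need from axis 88.9445923495953 jar off line mm 1.4000603105571672 axis off line mm 0.552264474872446 rms mm 0.1638877783590002
side6 ang 87.70066361597405 need from axis 88.9445923495953 jar off line mm 3.364539955404148 axis off line mm -2.3859575873981753 rms mm 0.41194956334948535
scene0 ang 10.811713213400889 need from axis 88.9445923495953 jar off line mm 259.9102378846727 axis off line mm 0.6810286578108997 rms mm 0.12433625779635567
555 [0.58888676 0.15252161 0.095     ]
555 [0.58888676 0.15252161 0.095     ]
#########################.......
#########################.......
########################........
#######################.........
#################.####..........
######################..........
######################..........
######################..........
#######################.........
########################........
#########################.......
#########################.......
##########################......
###########################.....
#####.#######################...
#####.#########################.
#####.####################.#####
####...###################.#####
####....#################..#####
####....################....####
###.......#############.....####
###.........##########......####
##............######.........###
#.............................##
..............................##
#..............................#[ WARN:0@0.311] global loadsave.cpp:1063 imwrite_ Unsupported depth image for selected encoder is fallbacked to CV_8U.
```

```bash
python3 -c "
from rig import env
print(env.hand_in())"
```

```text
the job is handed in; nothing more can be done
None
```

I pressed the lid with about 15 N and swung the press arm back open to its stop. The gripper now holds the mirror by its peg, with the reflected sight line within about 1–3 mm of the jar's middle, and the job is handed in at about 16 s with no verdict returned.

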